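# Ready the vacuum filtration manifold and open its main valve

## Task

Get the vacuum manifold ready and start it: put the loose lid squarely on the uncovered funnel, and set the row of toggle valves so that every station with a funnel is open (lever leaning back to the ports) and every station without one is shut (lever leaning to the front), without moving the levers that are already right. Only then turn the main valve's handle fully open, in line with the pipe. Do not knock the other lids, the saline bottle or the tube lying in front.

Things in the scene. Friction and masses are not known exactly. Their poses are not given: they have to be found in the camera images.
- manifold_ref (a point): Vacuum manifold, fixed: base plate 122 x 436 mm with a tight row of six steel valve blocks (stations) 40 mm apart, each 104 mm deep, top 58 mm above the worktop, a black toggle lever towards the front and a port 60 mm behind its pivot. The point is on the worktop under the middle of the row; x to the back, y to the left along the row, z up. A gauge, 90 mm high, stands at the +y end
- pivot_1 (a point): Station 1, which carries a steel funnel: the lever's pivot, 73 mm above the worktop; z up, x points from the lever to the port of the same station (away from the robot when the manifold is square to it), y along the row. The stations may stand in any order along the row
- valve_1 (a joint): Station 1's black bat-shaped toggle lever, 43 mm long from the pivot and about 12 mm thick; lever angle in rad: 0 = shut (lever leans 0.55 rad from upright to the front, the pivot's -x), 1.10 = open (leans 0.55 rad back, towards the port); a spring snaps it to the nearer stop. It takes about 3 N at the tip
- pivot_2 (a point): Station 2, with a funnel: its lever's pivot, as for station 1
- valve_2 (a joint): Station 2's toggle lever, like that of station 1: 0 = shut, 1.10 = open
- pivot_3 (a point): Station 3, with a funnel: its lever's pivot, as for station 1
- valve_3 (a joint): Station 3's toggle lever, like that of station 1: 0 = shut, 1.10 = open
- pivot_4 (a point): Station 4, which has no funnel (a bare nipple, 69 mm above the worktop): the lever's pivot, 73 mm above the worktop; z up, x points from the lever to the port of the same station (away from the robot when the manifold is square to it), y along the row. The stations may stand in any order along the row
- valve_4 (a joint): Station 4's toggle lever, like that of station 1: 0 = shut, 1.10 = open
- pivot_5 (a point): Station 5, no funnel: its lever's pivot, as for station 4
- valve_5 (a joint): Station 5's toggle lever, like that of station 1: 0 = shut, 1.10 = open
- pivot_6 (a point): Station 6, no funnel: its lever's pivot, as for station 4
- valve_6 (a joint): Station 6's toggle lever, like that of station 1: 0 = shut, 1.10 = open
- lidspot_1 (a point): Station 1's funnel (35 mm outer, 31 mm inner diameter, rim 110 mm above the worktop), the only one without a lid at the start: where the centre of a seated lid lies, 10 mm above the middle of the rim; z up
- lidspot_2 (a point): the same for station 2's funnel, which has its lid (lid 2) on from the start
- lidspot_3 (a point): the same for station 3's funnel, which has its lid (lid 3) on from the start
- lid_1_center (a point): The loose lid, standing plug down on the worktop at the start: white funnel lid, 28 mm tall in all: plug of 27 mm diameter and 4 mm height below, bevelled to 22 mm at its foot, flange of 35 mm diameter and 4 mm thickness, then a plain round knob of 14 mm diameter and 20 mm height (the part to grip). The point is its centre half-way up, 14 mm above the plug's underside
- lid_2_center (a point): Lid 2, alike, lying loose in station 2's funnel: its centre
- lid_3_center (a point): Lid 3, alike, lying loose in station 3's funnel: its centre
- main_stem (a point): Main valve: the point of its upright turning axis at the height of the handle, 88 mm above the worktop; axes as the manifold's. It stands 52 mm beyond the -y side of the last block; 71 mm beyond it, centred under the open handle, is a low trap jar (62 mm high, 58 mm wide)
- main_grip (a point): Main valve: the middle of the black grip of its handle, 52 mm from the axis. The grip runs radially from 26 to 72 mm from the axis, 14 mm wide, from 81 to 97 mm above the worktop; seen from above the handle turns anticlockwise to open
- main_valve (a joint): Main valve handle angle in rad: 0 = shut (handle points to the front, square to the pipe), 1.57 = open (handle in line with the pipe, pointing away from the stations); stays where it is left, takes about 2 N at the grip
- saline: bystander: white saline bottle with a blue cap, 64 mm wide, 165 mm tall, standing to the right behind the manifold; origin under its middle
- tube_6: bystander: red-capped sample tube lying in front of the manifold, 15 mm thick, about 89 mm long; origin under its middle
Mind the look-alikes: they are no part of the job. Leave any blue or turquoise look-alike of the part that bears lid_1_center alone.

How it is judged:
By the outcome, as a careful person would: the job done as asked, in the order asked, and still so for the second after the job is handed in, with the robot touching nothing.
It also fails if it takes over 51 s, if anything falls off the work surface, if the arm or the gripper's body presses on something with over 40 N, if the wrist force passes 120 N, or if a joint passes its speed limit or range.

## Robot

A 7-joint arm with a two-finger parallel gripper is mounted at the origin on a cart in front of the work surface, level with it; the furniture and walls round the work are solid. World frame = base frame: x ahead of the robot, y to its left, z up, the work surface at z = 0. Lengths are in mm, angles in rad, forces in N, time in s.
With the tool pointing down it reaches from about 350 to 775 mm from the base axis. Payload 3.1 kg.
Tool frame: the origin (TCP) lies between the finger pads; the fingertips stand 17 mm ahead of it and the grasp point (between the pads) lies 2 mm behind it (robot.tip_extent is the distance from the TCP to the fingertips, in mm); z points along the fingers, y is the line along which they close (so a half turn about z gives the same grasp; the last joint's range is limited). The gripper opens to 85 mm and grips with 20 to 120 N. Pads are 22 mm wide; open, the fingers measure 114 mm over their backs; the gripper's body (76 mm by 85 mm) begins 54 mm behind the grasp point. The pads swing forward as they close: fully open they stand 13 mm farther back than shut.
Start: joints at [1.303, 0.311, 0.014, 1.512, -0.004, 1.319, -0.027], TCP at [123.17, -536.047, 248.304] pointing down, gripper open.
Joint ranges: [-2.7, 2.7], [-0.3, 1.91], [-1.27, 1.3], [0.12, 2.57], [-1.44, 4.58], [0.2, 2.03], [-3.05, 3.05]. Speed limits (rad/s): [2.79, 2.79, 3.14, 3.14, 3.14, 3.14, 3.14].

## Interface

Orientations are given as [roll, pitch, yaw] about the fixed x, y, z axes, in that order (R = Rz(yaw) Ry(pitch) Rx(roll)).
In Python, from workcell import robot, eyes, ticket, models gives the robot as it stands.
- The arm moves only by the tool step_arm, never from a script. Its argument "series" is a list of rows, each a list of 7 numbers: the finger opening in m, from 0 to 0.0854, then the shift along the tool's x, y, z in m, then the turn, a rotation vector about the tool's x, y, z in degrees. A call has 1 to 5 rows; each row shifts and turns the commanded pose from where the row before left it, along the tool's axes as they then stand; what a row does not reach is not made up. A row lasts 1/12 s, in which the tool goes at most 41.7 mm and 7.16 degrees, less where a joint would pass 70% of its speed; a pose out of reach is approached as far as the arm can. A call with a gripper value outside its range is refused whole. The fingers move at their own pace and stop on an object; "force" is the grip in N (left out, the last holds). Time passes only in rows, so rows that do not move let the fingers close. It gives the time, the measured TCP pose, the force, the opening and the grip force at its end, in the units of the state.
- robot.observe(): the state, without advancing time (a new reading comes with each control period).
- eyes.read_camera(name): name is "scene" or "side" or "wrist"; returns the picture (480x640x3 uint8, red, green, blue); there is no depth.
- eyes.camera_info(name): a dict with "camera_matrix" (3x3 intrinsics, pixels), "R" (3x3) and "t" (3): a world point X has camera coordinates R X + t. Camera axes: x right, y down, z forward; pixel columns grow to the right and rows downward; lengths in mm; the calibration is good to about 2 mm. A picture is of the moment at which its call begins: read the wrist's pose just before it. camera_info takes no time and is no camera call; for the wrist camera it gives the pose at the moment of the call.
- ticket.hand_in(): hands the job in; it is judged then, once.
Trained networks look in the newest picture that a camera, given by its name, has taken for a name from the list of things; names that differ only in an ending like _2 or _b are one class to them, and where a whole thing is asked for, a point or a joint stands for the part that bears it (a point fixed in the world has none). Each returns a list of dicts, best first, with "score" (0 to 1); they miss things now and then, are a little off and sometimes report something else, mostly with a low value. They report only what shows in the picture. A call takes as long as a camera call. They do not tell look-alikes from the thing itself.
- models.silhouettes(query, camera): "pixels" (480x640 bool, what is visible of it) and "rect" ([left, top, width, height] in pixels, round what is visible of it).
- models.tip_of(query, camera): "location" ([column, row] in pixels: a listed point, or the origin of a listed thing).
The state is a dict: "clock": time; "q": joint angles; "joint_vel": joint speeds; "joint_torque": joint torques, N m; "tool_pos": TCP position; "orientation": TCP orientation; "force": force on the tool from outside, world axes, zero at the start; "moment": the same for the moment, N m; "opening": finger opening in mm; "grasp_force": force on a finger pad.
Only numpy, scipy, OpenCV 4.12 (cv2) and the standard library are available. Lean on these libraries where they do the work, as an engineer would, in place of code of your own. Each camera call takes 0.05 s, during which the arm holds its last target. There are 200 camera calls.

## Working session

There is one attempt and no reset: what is moved stays moved. The work goes in short steps, Python scripts to look and compute and a tool call to move; the robot and the scene stay as the last step left them, time stands still between calls to the robot, and variables do not carry over. Pictures are saved under pics/ and viewed, at most 10 in all, crops included, and the job is handed in when it is done.

Besides the shell and the picture viewer there is one more tool, called in YAML: its name, and indented under it one key for each argument. step_arm: Moves the arm, as the interface text tells. Its arguments: {"type":"object","properties":{"series":{"type":"array","items":{"type":"array","items":{"type":"number"}}},"force":{"type":"number"}},"required":["series"]}

```bash
ls; mkdir -p pics; python3 - <<'E'
from workcell import robot, eyes, models
import cv2,numpy as np
s=robot.observe(); print({k:np.round(v,3) for k,v in s.items()})
for c in ("scene","side"):
    im=eyes.read_camera(c); cv2.imwrite(f"pics/{c}0.png",im[:,:,::-1])
    i=eyes.camera_info(c); print(c,np.round(i["camera_matrix"],1).tolist(),np.round(i["R"],3).tolist(),np.round(i["t"],1).tolist())
    for q in ("manifold_ref","pivot_1","pivot_4","lidspot_1","lid_1_center","main_stem","main_grip","saline","tube_6"):
        print(q,[(round(d["score"],2),np.round(d["location"]).astype(int).tolist()) for d in models.tip_of(q,c)])
E
```

```text
pics
{'clock': np.float64(0.0), 'q': array([ 1.303,  0.312,  0.014,  1.513, -0.004,  1.319, -0.027]), 'joint_vel': array([-0.002,  0.   ,  0.002,  0.002, -0.   ,  0.   ,  0.   ]), 'joint_torque': array([-0.0000e+00, -3.7992e+01,  1.4600e-01, -2.3059e+01,  1.2000e-02,
        1.4000e-02,  0.0000e+00]), 'tool_pos': array([ 122.968, -535.375,  247.223]), 'orientation': array([-3.139,  0.   ,  0.226]), 'force': array([ 0.773,  0.126, -0.976]), 'moment': array([ 0.04 , -0.035,  0.038]), 'grasp_force': np.float64(0.0), 'opening': np.float64(85.726)}
scene [[483.5, 0.0, 318.0], [0.0, 483.5, 240.0], [0.0, 0.0, 1.0]] [[-0.755, -0.656, 0.021], [-0.463, 0.51, -0.725], [0.465, -0.557, -0.688]] [370.6, 324.0, 976.8]
manifold_ref [(0.59, [247, 368])]
pivot_1 [(0.92, [289, 283]), (0.87, [340, 235]), (0.84, [330, 243]), (0.76, [303, 273]), (0.69, [310, 260]), (0.6, [324, 253])]
pivot_4 [(0.92, [289, 283]), (0.87, [340, 235]), (0.84, [330, 243]), (0.76, [303, 273]), (0.69, [310, 260]), (0.6, [324, 253])]
lidspot_1 [(0.95, [292, 237]), (0.8, [279, 244]), (0.7, [271, 259])]
lid_1_center [(0.72, [284, 3
[... 183 characters left out ...]
[291, 238])]
tube_6 [(0.75, [325, 348])]
side [[441.2, 0.0, 320.1], [0.0, 441.2, 248.1], [0.0, 0.0, 1.0]] [[1.0, 0.024, -0.017], [-0.007, -0.361, -0.933], [-0.029, 0.932, -0.36]] [-519.3, 104.5, 1271.8]
manifold_ref []
pivot_1 [(0.74, [314, 272]), (0.64, [313, 258]), (0.64, [311, 250]), (0.59, [312, 263]), (0.53, [314, 275]), (0.51, [310, 250])]
pivot_4 [(0.74, [314, 272]), (0.64, [313, 258]), (0.64, [311, 250]), (0.59, [312, 263]), (0.53, [314, 275]), (0.51, [310, 250])]
lidspot_1 [(0.82, [328, 240]), (0.49, [328, 236])]
lid_1_center [(0.51, [285, 248]), (0.49, [295, 242]), (0.4, [277, 241])]
main_stem [(0.66, [333, 284])]
main_grip [(0.65, [312, 282])]
saline []
tube_6 [(0.57, [268, 264])]
```

```bash
python3 - <<'E'
import cv2
a=cv2.imread("pics/scene0.png")[130:430,200:420]; cv2.imwrite("pics/sc.png",cv2.resize(a,None,fx=2,fy=2,interpolation=3)[:600])
b=cv2.imread("pics/side0.png")[200:310,230:390]; cv2.imwrite("pics/sd.png",cv2.resize(b,None,fx=5,fy=5,interpolation=3))
E
```

```text
(no output)
```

View pics/sc.png

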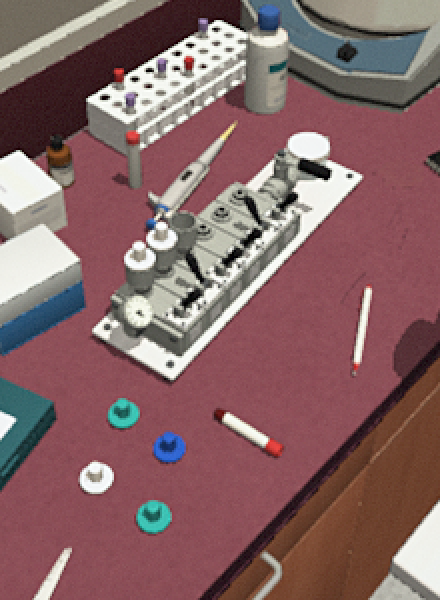

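View pics/sd.png

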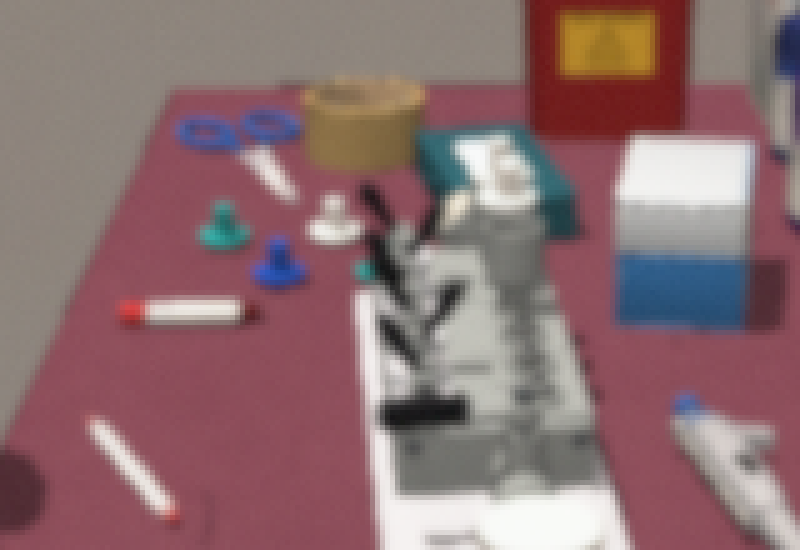

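The scene picture shows four lid-like things: white (245,364), turquoise (260,336) and (275,384), blue (284,354). The white one is the loose lid. Funnels stand at the gauge end: two have lids and the third (292,237) is open. The other three stations are bare.

```bash
cat > h.py <<'E'
from workcell import robot, eyes, models
import cv2,numpy as np
from scipy.optimize import least_squares
def toz(px,c,z,i=None):
    i=i or eyes.camera_info(c); R=np.array(i["R"]);t=np.array(i["t"])
    d=R.T@np.linalg.inv(i["camera_matrix"])@np.array([*px,1.]); C=-R.T@t
    return C+d*(z-C[2])/d[2]
def proj(X,c,i=None):
    i=i or eyes.camera_info(c); p=np.array(i["camera_matrix"])@(np.array(i["R"])@np.asarray(X).T+np.array(i["t"])[:,None]); return (p[:2]/p[2]).T
E
python3 - <<'E'
from h import *
for c in ("scene","side"):
    eyes.read_camera(c); i=eyes.camera_info(c); print(c,"C",np.round(-np.array(i["R"]).T@i["t"]))
    for q,z in (("pivot_1",73),("lidspot_1",120),("lid_1_center",14),("lid_2_center",120),("main_stem",88),("main_grip",88),("tube_6",0),("saline",0)):
        print(q,[(round(d["score"],2),np.round(toz(d["location"],c,z)[:2]).tolist()) for d in models.tip_of(q,c)])
E
```

```text
scene C [-24. 622. 899.]
pivot_1 [(0.92, [492.0, 63.0]), (0.89, [500.0, -56.0]), (0.87, [509.0, -101.0]), (0.82, [494.0, -15.0]), (0.74, [657.0, -257.0]), (0.7, [500.0, 15.0])]
lidspot_1 [(0.92, [541.0, 106.0]), (0.91, [563.0, 59.0]), (0.75, [556.0, 27.0])]
lid_1_center [(0.57, [436.0, 301.0]), (0.57, [361.0, 284.0]), (0.49, [466.0, 221.0]), (0.44, [400.0, 222.0])]
lid_2_center [(0.48, [552.0, 105.0])]
main_stem [(0.98, [555.0, -157.0])]
main_grip [(0.71, [502.0, -166.0])]
tube_6 [(0.51, [352.0, 136.0])]
saline [(0.87, [717.0, -327.0]), (0.56, [550.0, -119.0]), (0.23, [654.0, -29.0])]
side C [  556. -1136.   547.]
pivot_1 [(0.78, [502.0, 14.0]), (0.77, [508.0, -75.0]), (0.76, [509.0, -106.0]), (0.73, [494.0, 64.0]), (0.68, [501.0, 7.0]), (0.22, [556.0, 210.0])]
lidspot_1 [(0.66, [547.0, 67.0]), (0.54, [549.0, 14.0])]
lid_1_center [(0.55, [400.0, 222.0]), (0.45, [409.0, 306.0]), (0.41, [353.0, 305.0])]
lid_2_center [(0.57, [546.0, 110.0])]
main_stem [(0.77, [562.0, -180.0])]
main_grip [(0.68, [510.0, -156.0])]
tube_6 [(0.5, [350.0, 150.0])]
saline [(0.67, [348.0, 139.0])]
```

step_arm:
  series:
    - [0.085,0,0,0,0,0,6.5]
    - [0.085,0,0,0,0,0,6.5]
    - [0.085,0.026,-0.028,-0.01,0,0,0]
    - [0.085,0.026,-0.028,-0.01,0,0,0]
    - [0.085,0.026,-0.028,-0.01,0,0,0]

```text
clock: 2.32
tool_pos: [201.6, -451.2, 278.3]
orientation: [-3.141, 0.0, -0.003]
force: [1.3, -0.2, 0.4]
opening: 84.7
grasp_force: 0.0
```

step_arm:
  series:
    - [0.085,0.026,-0.028,-0.01,0,0,0]
    - [0.085,0.026,-0.028,-0.01,0,0,0]
    - [0.085,0.026,-0.028,-0.01,0,0,0]
    - [0.085,0.026,-0.028,-0.01,0,0,0]
    - [0.085,0.026,-0.028,-0.01,0,0,0]

```text
clock: 2.73
tool_pos: [332.3, -310.7, 329.1]
orientation: [3.141, -0.0, -0.001]
force: [0.1, -0.7, 0.1]
opening: 85.1
grasp_force: 0.0
```

step_arm:
  series:
    - [0.085,0.026,-0.028,0,0,0,0]
    - [0.085,0.026,-0.028,0,0,0,0]
    - [0.085,0.026,-0.028,0,0,0,0]
    - [0.085,0.018,-0.034,0,0,0,0]
    - [0.085,0,-0.04,0,0,0,0]

```text
clock: 3.15
tool_pos: [430.3, -153.2, 327.8]
orientation: [-3.141, -0.002, -0.001]
force: [0.8, 0.3, -0.3]
opening: 84.9
grasp_force: 0.0
```

step_arm:
  series:
    - [0.085,0,-0.04,0,0,0,0]
    - [0.085,0,-0.04,0,0,0,0]
    - [0.085,0,-0.04,0,0,0,0]
    - [0.085,0,-0.02,0,0,0,0]
    - [0.085,0,0,0,0,0,0]

```text
clock: 3.57
tool_pos: [427.4, -7.5, 329.0]
orientation: [-3.139, -0.002, 0.011]
force: [-0.4, 0.3, 0.9]
opening: 84.7
grasp_force: 0.0
```

```bash
python3 - <<'E'
from h import *
s=robot.observe(); print({k:np.round(s[k],3) for k in ("clock","tool_pos","orientation","q","force")})
c="wrist"; i=eyes.camera_info(c); im=eyes.read_camera(c); cv2.imwrite("pics/w0.png",im[:,:,::-1])
print("C",np.round(-np.array(i["R"]).T@i["t"]),np.round(i["R"],2).tolist(),np.round(i["camera_matrix"],0).tolist())
for q,z in (("pivot_1",73),("lidspot_1",120),("lid_1_center",14),("lid_2_center",120),("main_stem",88),("main_grip",88),("tube_6",0)):
    print(q,[(round(d["score"],2),np.round(d["location"]).tolist(),np.round(toz(d["location"],c,z,i)[:2]).tolist()) for d in models.tip_of(q,c)])
E
```

```text
{'clock': np.float64(3.567), 'tool_pos': array([427.4  ,  -7.466, 328.976]), 'orientation': array([-3.139e+00, -2.000e-03,  1.100e-02]), 'q': array([ 0.46 ,  0.043, -0.497,  1.642,  0.018,  1.46 , -1.599]), 'force': array([-0.432,  0.342,  0.928])}
C [509.  -7. 454.] [[0.01, -1.0, -0.0], [-0.95, -0.01, 0.32], [-0.32, -0.0, -0.95]] [[358.0, 0.0, 319.0], [0.0, 358.0, 244.0], [0.0, 0.0, 1.0]]
pivot_1 [(0.93, [253.0, 142.0], [490.0, 61.0]), (0.8, [368.0, 132.0], [502.0, -57.0]), (0.78, [332.0, 132.0], [501.0, -19.0]), (0.67, [295.0, 139.0], [494.0, 18.0]), (0.62, [213.0, 147.0], [485.0, 103.0]), (0.59, [409.0, 125.0], [508.0, -97.0])]
lidspot_1 [(0.65, [280.0, 68.0], [553.0, 27.0])]
lid_1_center [(0.82, [142.0, 214.0], [398.0, 216.0]), (0.81, [75.0, 188.0], [431.0, 294.0]), (0.65, [130.0, 161.0], [464.0, 221.0]), (0.64, [93.0, 244.0], [358.0, 286.0])]
lid_2_center [(0.95, [185.0, 76.0], [546.0, 107.0])]
main_stem [(0.65, [490.0, 73.0], [555.0, -165.0])]
main_grip [(0.97, [489.0, 129.0], [506.0, -172.0])]
tube_6 [(0.64, [202.0, 252.0], [343.0, 149.0])]
```

View pics/w0.png

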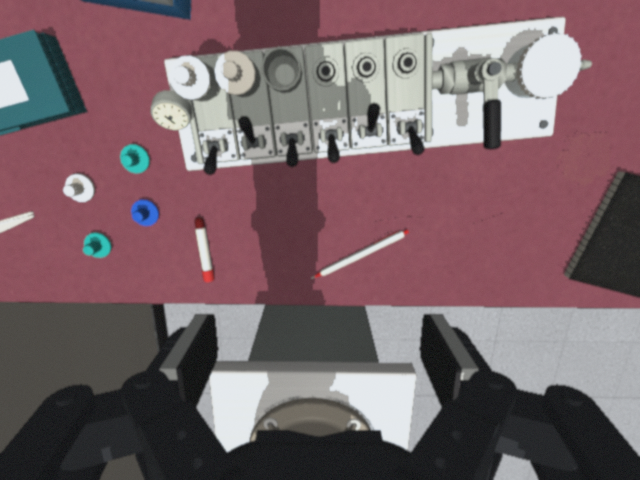

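Going from the gauge end (left), the wrist view shows:

| Station | Pixel | Port | Lever | Action |
|---|---|---|---|---|
| A | (213,147) | funnel with lid | front | must open |
| B | (253,142) | funnel with lid | back | right |
| C | (295,139) | open funnel | front | must open |
| D | (332,132) | bare | front | right |
| E | (368,132) | bare | back | must shut |
| F | (409,125) | bare | front | right |

The main handle at (490,125) points to the front, so it is shut. The white lid is at (77,188), and the blue and turquoise ones are decoys. Now I'll move above the white lid.

step_arm:
  series:
    - [0.05,0,0,0,0,0,-5.85]
    - [0.05,0.0042,-0.0332,0.0199,0,0,0]
    - [0.05,0.0042,-0.0332,0.0199,0,0,0]
    - [0.05,0.0042,-0.0332,0.0199,0,0,0]
    - [0.05,0.0042,-0.0332,0.0199,0,0,0]

```text
clock: 4.38
tool_pos: [431.3, 119.8, 248.1]
orientation: [3.141, -0.001, 0.098]
force: [1.1, -0.3, -0.2]
opening: 50.1
grasp_force: 0.0
```

step_arm:
  series:
    - [0.05,0.0042,-0.0332,0.0199,0,0,0]
    - [0.05,0.0042,-0.0332,0.0199,0,0,0]
    - [0.05,0.0042,-0.0332,0.0199,0,0,0]
    - [0.05,0.0042,-0.0332,0.0199,0,0,0]
    - [0.05,0.0042,-0.0332,0.0199,0,0,0]

```text
clock: 4.8
tool_pos: [435.8, 287.3, 148.0]
orientation: [3.141, -0.0, 0.099]
force: [0.6, -0.9, 0.0]
opening: 50.1
grasp_force: 0.0
```

step_arm:
  series:
    - [0.05,0,0,0,0,0,0]
    - [0.05,0,0,0,0,0,0]

```text
clock: 4.97
tool_pos: [433.7, 288.1, 147.4]
orientation: [-3.142, 0.004, 0.105]
force: [-0.1, -0.4, -0.5]
opening: 50.3
grasp_force: 0.0
```

```bash
cat >> h.py <<'E'
def st():
    s=robot.observe(); print({k:np.round(s[k],3).tolist() for k in ("clock","tool_pos","orientation","force","opening","grasp_force")}); return s
def wl(*qs,pic=None):
    s=st(); c="wrist"; i=eyes.camera_info(c); im=eyes.read_camera(c)
    if pic: cv2.imwrite(f"pics/{pic}.png",im[:,:,::-1])
    p=np.array(s["tool_pos"]); y=s["orientation"][2]
    for q,z in qs:
        for d in models.tip_of(q,c):
            w=toz(d["location"],c,z,i); e=w-p
            print(q,round(d["score"],2),np.round(d["location"]).tolist(),"world",np.round(w,1)[:2].tolist(),"tool dxy",np.round([np.cos(y)*e[0]+np.sin(y)*e[1],np.sin(y)*e[0]-np.cos(y)*e[1]],1).tolist())
    return i,im
E
python3 - <<'E'
from h import *
i,im=wl(("lid_1_center",14),pic="w1")
for d in models.silhouettes("lid_1_center","wrist"): print(d["score"],np.round(d["rect"]),np.median(im[d["pixels"]],0))
E
```

```text
{'clock': 4.967, 'tool_pos': [433.695, 288.065, 147.445], 'orientation': [-3.142, 0.004, 0.105], 'force': [-0.139, -0.361, -0.49], 'opening': 50.335, 'grasp_force': 0.0}
lid_1_center 0.97 [309.0, 328.0] world [353.5, 287.4] tool dxy [-79.8, -7.7]
lid_1_center 0.97 [403.0, 285.0] world [400.3, 216.9] tool dxy [-40.7, 67.3]
lid_1_center 0.85 [310.0, 238.0] world [431.5, 294.2] tool dxy [-1.5, -6.3]
lid_1_center 0.71 [415.0, 203.0] world [466.6, 220.4] tool dxy [25.6, 70.7]
0.84 [390. 179.  45.  48.] [ 51. 161. 153.]
0.83 [290. 304.  43.  41.] [ 74. 225. 218.]
0.8 [380. 262.  42.  44.] [ 75. 135. 238.]
0.69 [291. 215.  41.  43.] [245. 246. 247.]
```

View pics/w1.png

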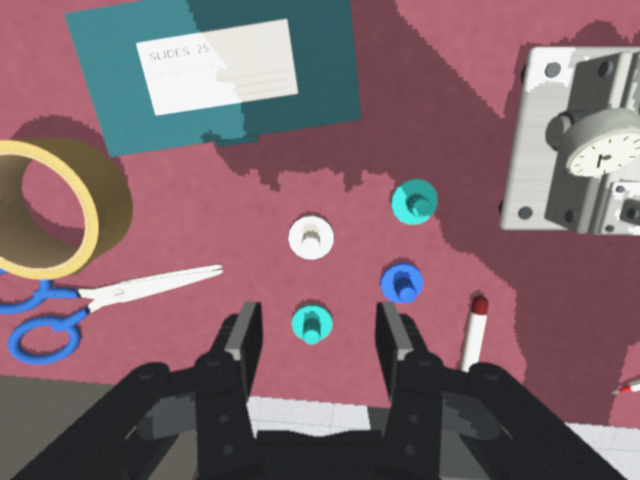

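White lid at (310,238) confirmed by its colour, with decoys at (311,325), (403,285) and (415,203). I'll descend part way and check again.

step_arm:
  series:
    - [0.05,-0.0015,-0.0063,0.02,0,0,0]
    - [0.05,0,0,0.03,0,0,0]
    - [0.05,0,0,0.02,0,0,0]
    - [0.05,0,0,0,0,0,0]

```text
clock: 5.45
tool_pos: [431.9, 288.5, 76.2]
orientation: [3.137, 0.006, 0.098]
force: [-0.8, -0.9, -0.3]
opening: 50.5
grasp_force: 0.0
```

```bash
python3 - <<'E'
from h import *
i,im=wl(("lid_1_center",14))
for d in models.silhouettes("lid_1_center","wrist"): print(d["score"],np.round(d["rect"]),np.median(im[d["pixels"]],0))
E
```

```text
{'clock': 5.45, 'tool_pos': [431.916, 288.492, 76.188], 'orientation': [3.137, 0.006, 0.098], 'force': [-0.85, -0.92, -0.349], 'opening': 50.523, 'grasp_force': 0.0}
lid_1_center 0.85 [430.0, 332.0] world [400.7, 217.3] tool dxy [-38.0, 67.9]
lid_1_center 0.81 [309.0, 384.0] world [355.6, 286.5] tool dxy [-76.1, -5.5]
lid_1_center 0.81 [451.0, 225.0] world [467.9, 219.4] tool dxy [29.1, 72.3]
lid_1_center 0.73 [307.0, 280.0] world [428.1, 294.5] tool dxy [-3.2, -6.3]
0.84 [279. 245.  60.  52.] [231. 235. 238.]
0.82 [405. 300.  48.  61.] [ 53.  98. 190.]
0.81 [284. 353.  54.  57.] [ 56. 186. 177.]
```

step_arm:
  series:
    - [0.05,-0.003,-0.0063,0,0,0,0]
    - [0.05,0,0,0,0,0,0]
    - [0.05,0,0,0,0,0,0]

```text
clock: 5.85
tool_pos: [429.8, 300.1, 80.7]
orientation: [-3.14, -0.002, 0.102]
force: [0.4, -0.4, -1.1]
opening: 50.3
grasp_force: 0.0
```

```bash
python3 - <<'E'
from h import *
for k in range(2): wl(("lid_1_center",14))
E
```

```text
{'clock': 5.85, 'tool_pos': [429.757, 300.144, 80.678], 'orientation': [-3.14, -0.002, 0.102], 'force': [0.371, -0.372, -1.133], 'opening': 50.315, 'grasp_force': 0.0}
lid_1_center 0.88 [448.0, 332.0] world [398.0, 216.5] tool dxy [-40.2, 80.0]
lid_1_center 0.69 [330.0, 274.0] world [429.2, 293.1] tool dxy [-1.3, 6.9]
lid_1_center 0.57 [470.0, 225.0] world [466.4, 219.6] tool dxy [28.3, 83.9]
{'clock': 5.95, 'tool_pos': [429.721, 299.27, 79.971], 'orientation': [-3.141, -0.001, 0.101], 'force': [0.768, 0.166, -0.486], 'opening': 50.173, 'grasp_force': 0.0}
lid_1_center 0.8 [327.0, 273.0] world [430.0, 294.4] tool dxy [-0.2, 4.9]
lid_1_center 0.74 [327.0, 378.0] world [356.6, 286.6] tool dxy [-74.0, 5.2]
lid_1_center 0.64 [467.0, 225.0] world [466.2, 220.3] tool dxy [28.3, 82.3]
lid_1_center 0.55 [449.0, 330.0] world [400.1, 215.8] tool dxy [-37.9, 80.0]
```

step_arm:
  series:
    - [0.05,0,0.005,0.015,0,0,0]
    - [0.05,0,0,0.015,0,0,0]
    - [0.05,0,0,0,0,0,0]
    - [0.05,0,0,0,0,0,0]
    - [0.05,0,0,0,0,0,0]

```text
clock: 6.47
tool_pos: [430.2, 294.4, 49.8]
orientation: [-3.141, -0.001, 0.101]
force: [-0.1, 0.9, 0.9]
opening: 50.0
grasp_force: 0.0
```

```bash
python3 - <<'E'
from h import *
for k in range(2): wl(("lid_1_center",14))
E
```

```text
{'clock': 6.467, 'tool_pos': [430.168, 294.369, 49.759], 'orientation': [-3.141, -0.001, 0.101], 'force': [-0.115, 0.876, 0.872], 'opening': 49.961, 'grasp_force': 0.0}
lid_1_center 0.93 [319.0, 416.0] world [355.2, 286.3] tool dxy [-75.4, 0.4]
lid_1_center 0.92 [482.0, 240.0] world [467.2, 220.2] tool dxy [29.3, 77.5]
lid_1_center 0.8 [320.0, 299.0] world [429.0, 293.2] tool dxy [-1.3, 1.1]
lid_1_center 0.71 [456.0, 358.0] world [401.2, 217.7] tool dxy [-36.5, 73.3]
{'clock': 6.567, 'tool_pos': [430.46, 294.626, 50.152], 'orientation': [-3.14, -0.002, 0.101], 'force': [0.184, -0.287, 0.465], 'opening': 49.586, 'grasp_force': 0.0}
lid_1_center 0.83 [318.0, 417.0] world [354.5, 286.9] tool dxy [-76.4, 0.0]
lid_1_center 0.69 [482.0, 242.0] world [466.9, 220.1] tool dxy [28.7, 77.8]
lid_1_center 0.68 [459.0, 362.0] world [399.2, 216.1] tool dxy [-39.1, 75.0]
lid_1_center 0.55 [320.0, 296.0] world [430.6, 293.8] tool dxy [0.1, 0.8]
```

step_arm:
  series:
    - [0.05,-0.0005,0.0005,0.012,0,0,0]
    - [0.05,0,0,0.008,0,0,0]
    - [0.05,0,0,0,0,0,0]
    - [0.05,0,0,0,0,0,0]

```text
clock: 7.0
tool_pos: [428.6, 292.6, 28.0]
orientation: [3.14, 0.002, 0.101]
force: [0.3, 0.0, -0.2]
opening: 49.8
grasp_force: 0.0
```

step_arm:
  series:
    - [0.01,0,0,0,0,0,0]
    - [0.01,0,0,0,0,0,0]
    - [0.01,0,0,0,0,0,0]
    - [0.01,0,0,0,0,0,0]
    - [0.01,0,0,0,0,0,0]
  force: 35

```text
clock: 7.42
tool_pos: [429.8, 293.6, 29.5]
orientation: [-3.141, -0.001, 0.101]
force: [0.3, 0.0, 1.5]
opening: 12.3
grasp_force: 34.1
```

step_arm:
  series:
    - [0.01,0,0,-0.03,0,0,0]
    - [0.01,0,0,-0.035,0,0,0]
    - [0.01,0,0,-0.035,0,0,0]
    - [0.01,0,0,-0.035,0,0,0]
    - [0.01,0,0,-0.025,0,0,0]

```text
clock: 7.83
tool_pos: [430.0, 294.1, 192.5]
orientation: [-3.14, -0.003, 0.101]
force: [1.7, 0.2, 0.0]
opening: 11.9
grasp_force: 34.2
```

step_arm:
  series:
    - [0.01,0.0045,0.0346,0,0,0,0]
    - [0.01,0.0045,0.0346,0,0,0,0]
    - [0.01,0.0045,0.0346,0,0,0,0]
    - [0.01,0.0045,0.0346,0,0,0,0]
    - [0.01,0.0045,0.0346,0,0,0,0]

```text
clock: 8.25
tool_pos: [469.3, 121.8, 189.4]
orientation: [3.141, -0.0, 0.101]
force: [0.5, -0.1, -0.4]
opening: 12.4
grasp_force: 34.2
```

step_arm:
  series:
    - [0.01,0.0045,0.0346,0,0,0,0]
    - [0.01,0.0045,0.0346,0,0,0,0]
    - [0.01,0.0045,0.0346,0,0,0,0]
    - [0.01,0,0,0,0,0,0]
    - [0.01,0,0,0,0,0,0]

```text
clock: 8.67
tool_pos: [493.4, 18.4, 188.9]
orientation: [3.141, 0.001, 0.095]
force: [0.5, 1.1, -0.5]
opening: 12.1
grasp_force: 34.2
```

step_arm:
  series:
    - [0.01,0,0,0,0,0,0]
    - [0.01,0,0,0,0,0,0]

```text
clock: 8.83
tool_pos: [492.8, 23.4, 189.3]
orientation: [-3.141, 0.0, 0.104]
force: [-0.2, 0.6, -0.1]
opening: 12.4
grasp_force: 34.2
```

```bash
python3 - <<'E'
from h import *
for k in range(2): wl(("lidspot_1",120),("pivot_1",73),("lid_1_center",174 if k else 120),("main_stem",88),("main_grip",88),pic="w2")
E
```

```text
{'clock': 8.833, 'tool_pos': [492.822, 23.427, 189.272], 'orientation': [-3.141, 0.0, 0.104], 'force': [-0.213, 0.581, -0.062], 'opening': 12.372, 'grasp_force': 34.229}
lidspot_1 0.93 [323.0, 162.0] world [554.9, 27.6] tool dxy [62.2, 2.3]
lidspot_1 0.24 [207.0, 242.0] world [503.8, 88.6] tool dxy [17.7, -63.7]
lidspot_1 0.16 [613.0, 261.0] world [516.3, -146.3] tool dxy [5.7, 171.3]
pivot_1 0.88 [488.0, 242.0] world [507.1, -96.2] tool dxy [1.8, 120.5]
pivot_1 0.86 [434.0, 242.0] world [502.8, -57.6] tool dxy [1.5, 81.7]
pivot_1 0.85 [265.0, 240.0] world [492.3, 61.3] tool dxy [3.4, -37.8]
pivot_1 0.81 [322.0, 244.0] world [493.5, 21.0] tool dxy [0.4, 2.5]
pivot_1 0.7 [209.0, 243.0] world [485.4, 101.0] tool dxy [0.7, -77.9]
pivot_1 0.66 [379.0, 240.0] world [500.3, -19.2] tool dxy [3.1, 43.1]
lid_1_center 0.85 [92.0, 229.0] world [504.5, 153.2] tool dxy [25.1, -127.9]
lid_1_center 0.69 [104.0, 297.0] world [462.0, 150.3] tool dxy [-17.5, -129.3]
lid_1_center 0.66 [35.0, 330.0] world [433.8, 195.2] tool dxy [-40.9, -177.0]
lid_1_center 0.64 [320.0, 316.0] world [462.5, 19.5] tool d
[... 807 characters left out ...]
495.1, 20.5] tool dxy [1.8, 2.0]
pivot_1 0.71 [487.0, 239.0] world [509.5, -95.9] tool dxy [4.1, 119.3]
pivot_1 0.56 [264.0, 245.0] world [488.9, 60.6] tool dxy [-0.2, -38.5]
lid_1_center 0.86 [92.0, 228.0] world [525.0, 118.3] tool dxy [41.6, -92.2]
lid_1_center 0.82 [31.0, 332.0] world [472.3, 150.5] tool dxy [-7.5, -129.6]
lid_1_center 0.67 [102.0, 298.0] world [492.9, 117.2] tool dxy [9.6, -94.3]
lid_1_center 0.62 [319.0, 316.0] world [493.8, 22.2] tool dxy [0.7, 0.2]
lid_1_center 0.17 [378.0, 240.0] world [531.7, 1.5] tool dxy [36.3, 24.7]
main_stem 0.77 [623.0, 187.0] world [556.0, -165.0] tool dxy [43.4, 192.8]
main_grip 0.92 [607.0, 264.0] world [504.4, -173.5] tool dxy [-8.9, 196.0]
```

View pics/w2.png

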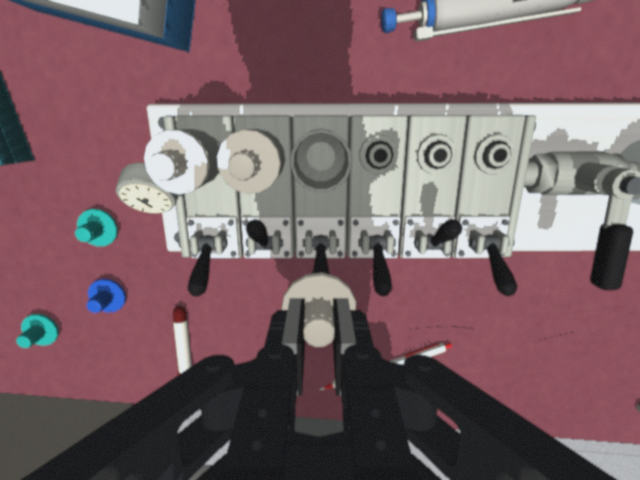

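step_arm:
  series:
    - [0.01,0,0,0,0,0,-0.6]
    - [0.01,0.031,0.0005,0,0,0,0]
    - [0.01,0.031,0.0005,0,0,0,0]
    - [0.01,0,0,0,0,0,0]
    - [0.01,0,0,0,0,0,0]

```text
clock: 9.85
tool_pos: [555.7, 27.6, 188.5]
orientation: [-3.14, 0.001, 0.112]
force: [-0.7, -1.0, -0.5]
opening: 12.3
grasp_force: 34.2
```

step_arm:
  series:
    - [0.01,0,0,0.02,0,0,0]
    - [0.01,0,0,0.015,0,0,0]
    - [0.01,0,0,0,0,0,0]
    - [0.01,0,0,0,0,0,0]
    - [0.01,0,0,0,0,0,0]

```text
clock: 10.27
tool_pos: [555.0, 27.5, 155.2]
orientation: [3.141, -0.001, 0.112]
force: [0.6, -0.3, 0.2]
opening: 12.4
grasp_force: 34.2
```

```bash
python3 - <<'E'
from h import *
i,im=wl(("lidspot_1",120),("lid_1_center",139))
out=[cv2.resize(im[130:330,220:420,::-1],(400,400))]
j=eyes.read_camera("scene")
out.append(cv2.resize(j[200:280,250:330,::-1],(400,400),interpolation=cv2.INTER_CUBIC))
cv2.imwrite("pics/p1.png",np.hstack(out))
for q in("lidspot_1","lid_1_center"):print(q,[(round(d["score"],2),np.round(d["location"],1)) for d in models.tip_of(q,"scene")])
p=np.array(robot.observe()["tool_pos"]); print(proj([p-[0,0,15],[555,27.4,120]],"scene"))
E
```

```text
{'clock': 10.267, 'tool_pos': [554.97, 27.502, 155.207], 'orientation': [3.141, -0.001, 0.112], 'force': [0.584, -0.303, 0.232], 'opening': 12.39, 'grasp_force': 34.225}
lid_1_center 0.92 [18.0, 406.0] world [488.8, 168.6] tool dxy [-50.1, -147.6]
lid_1_center 0.86 [316.0, 316.0] world [555.1, 28.3] tool dxy [0.2, -0.8]
lid_1_center 0.7 [88.0, 376.0] world [510.8, 132.8] tool dxy [-32.1, -109.6]
lid_1_center 0.56 [80.0, 308.0] world [547.2, 133.2] tool dxy [4.1, -105.9]
lidspot_1 [(0.93, array([280.3, 244.1])), (0.63, array([290.8, 237. ])), (0.27, array([289.3, 230.4]))]
lid_1_center [(0.71, array([259.7, 334.9])), (0.63, array([287.1, 232.1])), (0.61, array([276. , 387.5]))]
[[290.68523146 231.0969098 ]
 [290.95220849 237.37149644]]
```

View pics/p1.png

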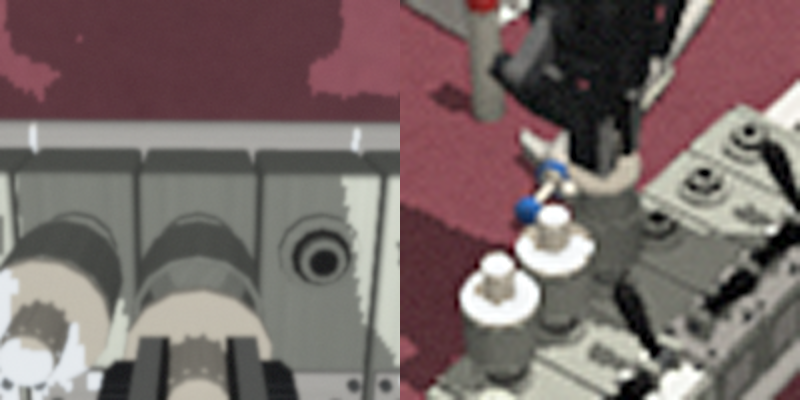

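The wrist crop shows the lid centred over the funnel, and the scene crop shows it just above the rim. I'll lower it gently.

step_arm:
  series:
    - [0.01,0,0,0.006,0,0,0]
    - [0.01,0,0,0.006,0,0,0]
    - [0.01,0,0,0.003,0,0,0]
    - [0.01,0,0,0,0,0,0]
    - [0.01,0,0,0,0,0,0]

```text
clock: 10.98
tool_pos: [554.6, 27.4, 138.6]
orientation: [-3.141, 0.001, 0.112]
force: [-0.3, -0.8, 0.3]
opening: 12.3
grasp_force: 34.2
```

step_arm:
  series:
    - [0.01,0,0,0.002,0,0,0]
    - [0.01,0,0,0.002,0,0,0]
    - [0.01,0,0,0,0,0,0]
    - [0.01,0,0,0,0,0,0]
    - [0.01,0,0,0,0,0,0]

```text
clock: 11.4
tool_pos: [555.3, 27.6, 135.5]
orientation: [3.142, -0.001, 0.112]
force: [-0.1, -0.5, 1.3]
opening: 12.0
grasp_force: 34.4
```

step_arm:
  series:
    - [0.01,0,0,0.0015,0,0,0]
    - [0.01,0,0,0,0,0,0]
    - [0.01,0,0,0,0,0,0]

```text
clock: 11.65
tool_pos: [555.3, 27.6, 135.4]
orientation: [3.141, -0.001, 0.112]
force: [-2.8, -1.6, 9.1]
opening: 11.9
grasp_force: 35.2
```

```bash
python3 - <<'E'
from h import *
st()
j=eyes.read_camera("scene")
a=cv2.resize(j[200:280,250:330,::-1],(400,400),interpolation=cv2.INTER_CUBIC)
k=eyes.read_camera("side"); b=cv2.resize(k[200:280,280:360,::-1],(400,400),interpolation=cv2.INTER_CUBIC)
cv2.imwrite("pics/p2.png",np.hstack([a,b]))
E
```

```text
{'clock': 11.65, 'tool_pos': [555.3, 27.576, 135.447], 'orientation': [3.141, -0.001, 0.112], 'force': [-2.789, -1.638, 9.128], 'opening': 11.942, 'grasp_force': 35.198}
```

View pics/p2.png

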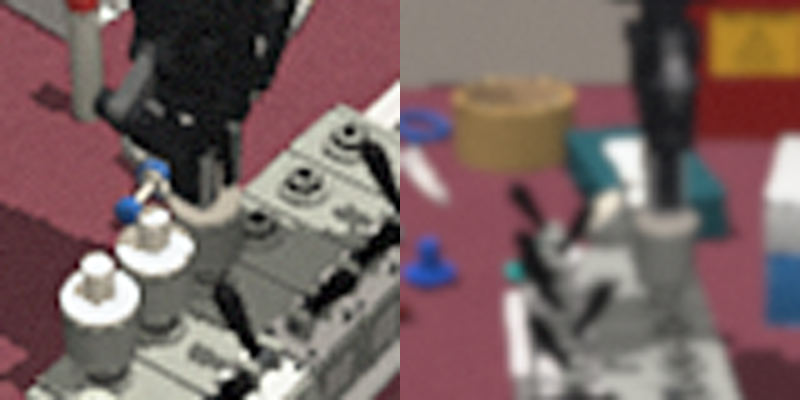

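Both views show the lid seated flush in the funnel. Next I'll release it, rise, close the fingers and go in front of lever C.

step_arm:
  series:
    - [0.012,0,0,-0.001,0,0,0]
    - [0.026,0,0,0,0,0,0]
    - [0.026,0,0,0,0,0,0]
    - [0.026,0,0,0,0,0,0]
    - [0.026,0,0,0,0,0,0]

```text
clock: 12.17
tool_pos: [554.7, 27.4, 134.2]
orientation: [-3.142, 0.001, 0.112]
force: [-0.2, -0.0, 0.1]
opening: 26.2
grasp_force: 0.0
```

step_arm:
  series:
    - [0.026,0,0,-0.006,0,0,0]
    - [0.026,0,0,-0.014,0,0,0]
    - [0.026,0,0,-0.02,0,0,0]
    - [0.026,0,0,-0.025,0,0,0]
    - [0.0,0,0,0,0,0,0]

```text
clock: 12.58
tool_pos: [555.7, 28.0, 202.1]
orientation: [-3.141, -0.003, 0.111]
force: [0.9, -0.1, -0.8]
opening: 15.3
grasp_force: 0.0
```

step_arm:
  series:
    - [0.0,-0.035,0,0,0,0,0]
    - [0.0,-0.036,0,0,0,0,0]
    - [0.0,-0.036,0,0,0,0,0]
    - [0.0,0,0,0,0,0,0]
    - [0.0,0,0,0,0,0,0]

```text
clock: 13.0
tool_pos: [446.4, 14.9, 199.3]
orientation: [3.139, 0.002, 0.111]
force: [-0.2, 0.0, 0.1]
opening: 0.5
grasp_force: 0.0
```

```bash
python3 - <<'E'
from h import *
wl(("lid_1_center",120),("pivot_1",73),pic="w3")
E
```

```text
{'clock': 13.0, 'tool_pos': [446.356, 14.947, 199.302], 'orientation': [3.139, 0.002, 0.111], 'force': [-0.182, 0.037, 0.088], 'opening': 0.506, 'grasp_force': 0.0}
lid_1_center 0.8 [318.0, 63.0] world [556.7, 27.2] tool dxy [111.0, 0.1]
lid_1_center 0.8 [84.0, 170.0] world [488.3, 152.1] tool dxy [56.9, -131.6]
lid_1_center 0.59 [24.0, 285.0] world [412.1, 196.1] tool dxy [-13.9, -183.8]
lid_1_center 0.59 [93.0, 244.0] world [443.8, 150.8] tool dxy [12.5, -135.3]
pivot_1 0.82 [319.0, 173.0] world [494.6, 19.8] tool dxy [48.5, 0.6]
pivot_1 0.8 [429.0, 175.0] world [501.7, -56.8] tool dxy [47.1, 77.5]
pivot_1 0.61 [486.0, 172.0] world [508.5, -95.1] tool dxy [49.6, 116.2]
pivot_1 0.58 [375.0, 172.0] world [499.7, -19.1] tool dxy [49.2, 39.8]
pivot_1 0.57 [257.0, 173.0] world [489.8, 62.6] tool dxy [48.5, -42.6]
pivot_1 0.56 [202.0, 175.0] world [484.7, 100.1] tool dxy [47.6, -80.3]
```

View pics/w3.png

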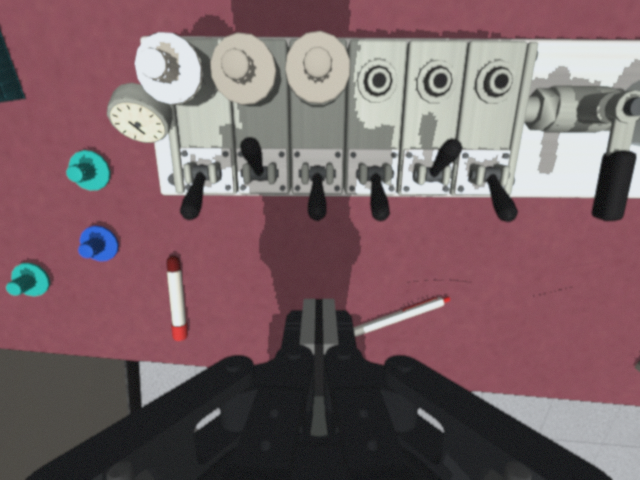

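Lid 1 sits level in its funnel at (318,63) and the other lids are undisturbed. Levers A, C, D and F lean front, B and E back. Next I'll push C, then A.

step_arm:
  series:
    - [0.0,0,0.0005,0.035,0,0,0]
    - [0.0,0,0,0.035,0,0,0]
    - [0.0,0,0,0.017,0,0,0]
    - [0.0,0,0,0,0,0,0]
    - [0.0,0,0,0,0,0,0]

```text
clock: 13.57
tool_pos: [449.4, 15.5, 112.4]
orientation: [-3.14, 0.001, 0.112]
force: [0.9, 0.0, 0.7]
opening: 0.2
grasp_force: 0.0
```

step_arm:
  series:
    - [0.0,0.01,0,0,0,0,0]
    - [0.0,0.012,0,0,0,0,0]
    - [0.0,0.012,0,0,0,0,0]
    - [0.0,0.009,0,0,0,0,0]
    - [0.0,0,0,0,0,0,0]

```text
clock: 13.98
tool_pos: [494.8, 20.3, 114.3]
orientation: [-3.141, -0.005, 0.111]
force: [-0.0, -0.2, -0.8]
opening: -0.2
grasp_force: 0.0
```

step_arm:
  series:
    - [0.0,0,0,0,0,0,0]
    - [0.0,0,0,0,0,0,0]

```text
clock: 14.15
tool_pos: [492.0, 20.0, 113.2]
orientation: [-3.142, -0.001, 0.112]
force: [-0.5, -0.4, 0.2]
opening: -0.1
grasp_force: 0.0
```

step_arm:
  series:
    - [0.0,-0.02,0,0,0,0,0]
    - [0.0,-0.023,0,0,0,0,0]
    - [0.0,0,0,-0.02,0,0,0]
    - [0.0,0,0,-0.03,0,0,0]
    - [0.0,0,0,0,0,0,0]

```text
clock: 14.57
tool_pos: [451.6, 15.4, 167.3]
orientation: [3.139, -0.01, 0.112]
force: [0.4, 0.2, 1.5]
opening: -0.0
grasp_force: 0.0
```

step_arm:
  series:
    - [0.0,0,-0.03,0,0,0,0]
    - [0.0,0,-0.03,0,0,0,0]
    - [0.0,0,-0.0205,0,0,0,0]
    - [0.0,0,0,0,0,0,0]
    - [0.0,0,0,0,0,0,0]

```text
clock: 14.98
tool_pos: [439.5, 96.3, 163.0]
orientation: [3.141, -0.001, 0.115]
force: [0.3, -0.8, -1.1]
opening: -0.2
grasp_force: 0.0
```

```bash
python3 - <<'E'
from h import *
i,im=wl(("pivot_1",73))
cv2.imwrite("pics/w4.png",im[60:300,80:640,::-1])
E
```

```text
{'clock': 14.983, 'tool_pos': [439.494, 96.341, 163.021], 'orientation': [3.141, -0.001, 0.115], 'force': [0.31, -0.761, -1.127], 'opening': -0.247, 'grasp_force': 0.0}
pivot_1 0.91 [521.0, 187.0] world [498.5, -19.7] tool dxy [45.3, 122.1]
pivot_1 0.72 [456.0, 187.0] world [494.1, 18.9] tool dxy [45.4, 83.2]
pivot_1 0.71 [389.0, 185.0] world [490.9, 59.5] tool dxy [46.8, 42.5]
pivot_1 0.57 [585.0, 188.0] world [502.5, -57.8] tool dxy [44.8, 160.4]
pivot_1 0.55 [317.0, 184.0] world [486.4, 102.4] tool dxy [47.3, -0.6]
```

View pics/w4.png

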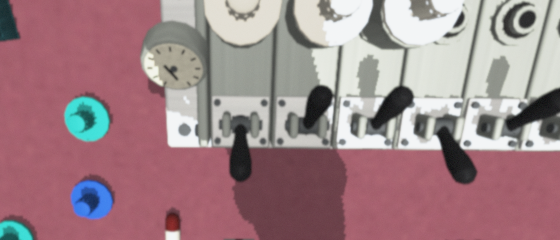

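C now leans back and is open, at crop (390,105). A is straight ahead.

step_arm:
  series:
    - [0.0,0,-0.001,0.03,0,0,0]
    - [0.0,0,0,0.021,0,0,0]
    - [0.0,0,0,0,0,0,0]
    - [0.0,0,0,0,0,0,0]
    - [0.0,0.01,0,0,0,0,0]

```text
clock: 15.5
tool_pos: [448.9, 96.3, 112.3]
orientation: [3.14, 0.001, 0.111]
force: [-0.1, 0.6, 0.3]
opening: -0.2
grasp_force: 0.0
```

step_arm:
  series:
    - [0.0,0.012,0,0,0,0,0]
    - [0.0,0.012,0,0,0,0,0]
    - [0.0,0.008,0,0,0,0,0]
    - [0.0,0,0,0,0,0,0]
    - [0.0,0,0,0,0,0,0]

```text
clock: 15.92
tool_pos: [482.7, 100.9, 112.5]
orientation: [-3.141, -0.002, 0.111]
force: [0.4, -0.3, -0.4]
opening: -0.0
grasp_force: 0.0
```

step_arm:
  series:
    - [0.0,-0.02,0,0,0,0,0]
    - [0.0,-0.022,0,0,0,0,0]
    - [0.0,0,0,-0.03,0,0,0]
    - [0.0,0,0,-0.03,0,0,0]
    - [0.0,0,0,-0.028,0,0,0]

```text
clock: 16.33
tool_pos: [438.1, 95.9, 200.6]
orientation: [3.141, 0.001, 0.112]
force: [1.3, -0.7, 0.1]
opening: 0.2
grasp_force: 0.0
```

step_arm:
  series:
    - [0.0,0.0186,0.032,0,0,0,0]
    - [0.0,0.0186,0.032,0,0,0,0]
    - [0.0,0.0186,0.032,0,0,0,0]
    - [0.0,0.0186,0.032,0,0,0,0]
    - [0.0,0.0186,0.032,0,0,0,0]

```text
clock: 16.75
tool_pos: [550.4, -54.2, 200.3]
orientation: [3.141, -0.001, 0.112]
force: [-0.1, 0.8, -0.1]
opening: 0.0
grasp_force: 0.0
```

step_arm:
  series:
    - [0.0,0,0,0,0,0,0]
    - [0.0,0,0,0,0,0,0]
    - [0.0,0,0,0,0,0,0]

```text
clock: 17.0
tool_pos: [549.3, -51.8, 199.7]
orientation: [-3.14, 0.001, 0.112]
force: [-0.2, 1.0, 0.7]
opening: 0.3
grasp_force: 0.0
```

```bash
python3 - <<'E'
from h import *
i,im=wl(("pivot_1",73),("main_stem",88),("main_grip",88))
cv2.imwrite("pics/w5.png",im[:,:,::-1])
p=np.array(robot.observe()["tool_pos"]);e=np.array([503.6,-57.7,73])-p;print(.9937*e[0]+.112*e[1],.112*e[0]-.9937*e[1])
E
```

```text
{'clock': 17.0, 'tool_pos': [549.291, -51.787, 199.676], 'orientation': [-3.14, 0.001, 0.112], 'force': [-0.152, 0.982, 0.721], 'opening': 0.31, 'grasp_force': 0.0}
pivot_1 0.92 [221.0, 298.0] world [492.8, 19.2] tool dxy [-48.2, -76.8]
pivot_1 0.88 [320.0, 297.0] world [502.8, -57.7] tool dxy [-46.8, 0.7]
pivot_1 0.86 [371.0, 298.0] world [506.0, -98.0] tool dxy [-48.1, 41.1]
pivot_1 0.76 [270.0, 296.0] world [499.6, -19.4] tool dxy [-45.8, -37.7]
pivot_1 0.7 [114.0, 294.0] world [487.3, 102.0] tool dxy [-44.4, -159.7]
pivot_1 0.64 [168.0, 295.0] world [491.0, 59.8] tool dxy [-45.5, -117.4]
main_stem 0.85 [480.0, 249.0] world [559.7, -164.2] tool dxy [-2.2, 112.9]
main_grip 0.82 [474.0, 317.0] world [506.5, -173.8] tool dxy [-56.2, 116.4]
main_grip 0.52 [124.0, 242.0] world [537.3, 83.7] tool dxy [3.2, -136.0]
main_grip 0.51 [271.0, 294.0] world [508.3, -21.3] tool dxy [-37.4, -34.9]
-46.15134481445439 1.639504972050429
```

View pics/w5.png

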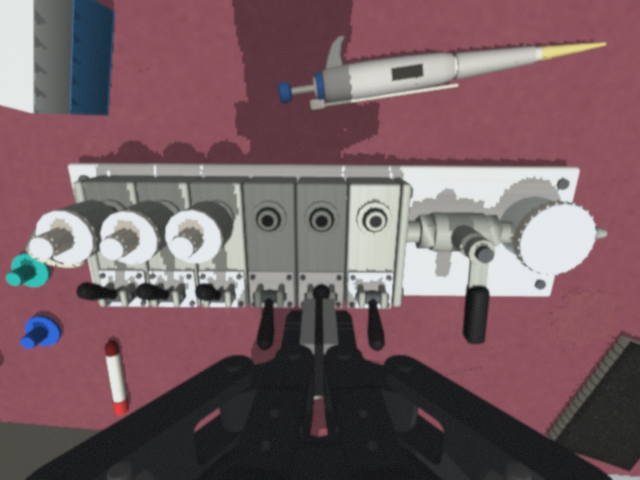

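A, B and C now all lean back at (95,292), (150,292) and (210,292), and D and F lean front. E is behind the fingers and the main handle is at (476,310). Next I'll push E shut from behind.

step_arm:
  series:
    - [0.0,0,0.001,0.035,0,0,0]
    - [0.0,0,0,0.035,0,0,0]
    - [0.0,0,0,0.017,0,0,0]
    - [0.0,0,0,0,0,0,0]
    - [0.0,0,0,0,0,0,0]

```text
clock: 17.62
tool_pos: [549.2, -52.8, 112.4]
orientation: [-3.141, 0.002, 0.113]
force: [0.8, -0.4, 1.0]
opening: 0.0
grasp_force: 0.0
```

step_arm:
  series:
    - [0.0,-0.01,0,0,0,0,0]
    - [0.0,-0.012,0,0,0,0,0]
    - [0.0,-0.012,0,0,0,0,0]
    - [0.0,-0.0075,0,0,0,0,0]
    - [0.0,0,0,0,0,0,0]

```text
clock: 18.03
tool_pos: [508.5, -58.2, 114.6]
orientation: [3.14, -0.002, 0.112]
force: [-0.8, -1.2, 0.3]
opening: -0.1
grasp_force: 0.0
```

step_arm:
  series:
    - [0.0,0,0,0,0,0,0]
    - [0.0,0.02,0,0,0,0,0]
    - [0.0,0.02,0,0,0,0,0]
    - [0.0,0,0,-0.035,0,0,0]
    - [0.0,0,0,-0.035,0,0,0]

```text
clock: 18.45
tool_pos: [547.5, -53.5, 180.2]
orientation: [-3.138, 0.007, 0.112]
force: [0.9, 0.1, 0.2]
opening: -0.1
grasp_force: 0.0
```

step_arm:
  series:
    - [0.0,-0.01,0.015,-0.016,0,0,0]
    - [0.0,-0.02,0.03,0,0,0,0]
    - [0.0,-0.025,0.038,0,0,0,0]
    - [0.0,0,0,0,0,0,0]
    - [0.0,0,0,0,0,0,0]

```text
clock: 18.87
tool_pos: [503.6, -143.0, 198.5]
orientation: [3.14, 0.001, 0.104]
force: [0.3, 1.5, -0.2]
opening: 0.4
grasp_force: 0.0
```

step_arm:
  series:
    - [0.0,0,0,0,0,0,0]
    - [0.0,0,0,0,0,0,0]

```text
clock: 19.03
tool_pos: [505.4, -137.2, 198.7]
orientation: [-3.14, -0.001, 0.114]
force: [-0.2, 0.9, 0.4]
opening: -0.0
grasp_force: 0.0
```

```bash
cat >> h.py <<'E'
def levers(cams=("wrist","scene")):
    O=np.array([496.8,1.9]);u=np.array([.9936,.1128]);v=np.array([-.1128,.9936])
    for c in cams:
        i=eyes.camera_info(c); eyes.read_camera(c)
        for d in models.silhouettes("valve_1",c):
            r,k=np.nonzero(d["pixels"]); X=toz((k.mean(),r.mean()),c,93,i)[:2]-O
            print(c,round(d["score"],2),"row y",round(X@v),"lean",round(X@u),len(r))
E
python3 - <<'E'
from h import *
wl(("main_stem",88),("main_grip",88),("lid_1_center",120))
levers()
E
```

```text
{'clock': 19.033, 'tool_pos': [505.436, -137.242, 198.749], 'orientation': [-3.14, -0.001, 0.114], 'force': [-0.248, 0.865, 0.413], 'opening': -0.022, 'grasp_force': 0.0}
main_stem 0.84 [369.0, 176.0] world [558.2, -164.1] tool dxy [49.4, 32.7]
main_grip 0.9 [371.0, 254.0] world [504.8, -174.1] tool dxy [-4.9, 36.6]
main_grip 0.3 [102.0, 231.0] world [500.1, 12.0] tool dxy [11.6, -148.9]
wrist 0.92 row y -21 lean -11 957
wrist 0.85 row y -61 lean -11 910
wrist 0.74 row y 20 lean 12 814
wrist 0.72 row y 58 lean 12 832
scene 0.56 row y 56 lean 14 63
scene 0.49 row y -63 lean -11 60
scene 0.46 row y -104 lean -11 44
```

Levers A, B and C read open (A from the last view), and D, E and F read shut. The order is satisfied, so now the main valve: I'll descend beside the handle and sweep the arc.

step_arm:
  series:
    - [0.0,-0.0015,0.0035,0.025,0,0,0]
    - [0.0,0,0,0.03,0,0,0]
    - [0.0,0,0,0.03,0,0,0]
    - [0.0,0,0,0.0127,0,0,0]
    - [0.0,0,0,0,0,0,0]

```text
clock: 19.85
tool_pos: [500.5, -142.1, 97.4]
orientation: [-3.138, 0.008, 0.112]
force: [-0.2, 0.5, 1.8]
opening: -0.0
grasp_force: 0.0
```

step_arm:
  series:
    - [0.0,0,0,0,0,0,0]
    - [0.0,0,0,0,0,0,0]
    - [0.0,-0.002,0.01,0,0,0,0]
    - [0.0,-0.0025,0.0095,0,0,0,0]
    - [0.0,-0.0013,0.0133,0,0,0,0]

```text
clock: 20.27
tool_pos: [503.0, -174.7, 102.5]
orientation: [-3.14, -0.004, 0.114]
force: [0.8, 4.0, 1.0]
opening: -0.0
grasp_force: 1.7
```

step_arm:
  series:
    - [0.0,0.0027,0.0144,0,0,0,0]
    - [0.0,0.0075,0.0137,0,0,0,0]
    - [0.0,0.012,0.0114,0,0,0,0]
    - [0.0,0.0156,0.0072,0,0,0,0]
    - [0.0,0,0,0,0,0,0]

```text
clock: 20.68
tool_pos: [545.2, -222.5, 100.3]
orientation: [3.139, -0.0, 0.107]
force: [0.8, -0.2, 0.0]
opening: -0.1
grasp_force: 0.0
```

step_arm:
  series:
    - [0.0,0,0,0,0,0,0]
    - [0.0,0.003,0,0,0,0,0]
    - [0.0,0,0,0,0,0,0]
    - [0.0,0,0,0,0,0,0]

```text
clock: 21.02
tool_pos: [546.4, -218.5, 101.1]
orientation: [3.14, 0.001, 0.111]
force: [-1.3, -1.1, -0.4]
opening: 0.1
grasp_force: 0.7
```

```bash
python3 - <<'E'
from h import *
wl(("main_stem",88),("main_grip",88))
eyes.read_camera("scene")
for q in("main_stem","main_grip"): print([(round(d["score"],2),np.round(toz(d["location"],"scene",88))) for d in models.tip_of(q,"scene")])
E
```

```text
{'clock': 21.017, 'tool_pos': [546.386, -218.501, 101.053], 'orientation': [3.14, 0.001, 0.111], 'force': [-1.271, -1.123, -0.357], 'opening': 0.099, 'grasp_force': 0.677}
main_stem 0.56 [198.0, 283.0] world [558.7, -166.0] tool dxy [18.1, -50.8]
main_grip 0.55 [320.0, 284.0] world [563.5, -217.5] tool dxy [17.2, 0.9]
[(0.56, array([ 555., -164.,   88.]))]
[(0.7, array([ 557., -220.,   88.])), (0.64, array([313., 190.,  88.])), (0.19, array([578.,   4.,  88.]))]
```

step_arm:
  series:
    - [0.0,0.002,0,0,0,0,0]
    - [0.0,0,0,0,0,0,0]
    - [0.0,0.001,0,0,0,0,0]
    - [0.0,0,0,0,0,0,0]
    - [0.0,0,0,0,0,0,0]

```text
clock: 21.73
tool_pos: [547.0, -218.3, 100.9]
orientation: [3.141, 0.007, 0.111]
force: [-8.2, -1.5, 5.3]
opening: 0.1
grasp_force: 4.1
```

step_arm:
  series:
    - [0.0,0.002,0,0,0,0,0]
    - [0.0,0,0,0,0,0,0]
    - [0.0,0,0,0,0,0,0]

```text
clock: 21.98
tool_pos: [547.2, -218.3, 100.8]
orientation: [-3.141, 0.011, 0.11]
force: [-10.9, -1.7, 8.4]
opening: 0.2
grasp_force: 5.9
```

The force rises without motion, so the handle is at its stop. I'll back off and do a final check.

step_arm:
  series:
    - [0.0,-0.012,0,0,0,0,0]
    - [0.0,-0.02,0,0,0,0,0]
    - [0.0,0,0,-0.03,0,0,0]
    - [0.0,0,0,-0.04,0,0,0]
    - [0.0,0,0,-0.04,0,0,0]

```text
clock: 22.4
tool_pos: [520.0, -219.3, 211.4]
orientation: [-3.139, 0.001, 0.113]
force: [1.1, -1.3, 0.8]
opening: -0.2
grasp_force: 0.0
```

step_arm:
  series:
    - [0.0,-0.015,-0.035,-0.015,0,0,0]
    - [0.0,-0.015,-0.035,-0.015,0,0,0]
    - [0.0,-0.01,-0.035,-0.015,0,0,0]
    - [0.0,0,-0.035,0,0,0,0]
    - [0.0,0,-0.035,0,0,0,0]

```text
clock: 22.82
tool_pos: [461.9, -48.7, 257.8]
orientation: [3.141, -0.005, 0.112]
force: [1.4, -0.0, -0.7]
opening: 0.0
grasp_force: 0.0
```

step_arm:
  series:
    - [0.0,0,0,0,0,0,0]
    - [0.0,0,0,0,0,0,0]
    - [0.0,0,0,0,0,0,0]
    - [0.0,0,0,0,0,0,0]

```text
clock: 23.15
tool_pos: [461.6, -52.3, 255.9]
orientation: [3.141, -0.0, 0.11]
force: [0.3, -0.9, -0.1]
opening: -0.1
grasp_force: 0.0
```

```bash
python3 - <<'E'
from h import *
for k in range(2): wl(("main_stem",88),("main_grip",88),("lid_1_center",120),("tube_6",0))
levers(("wrist","wrist","scene","side"))
print([(round(d["score"],2),np.round(toz(d["location"],"scene",120))) for d in models.tip_of("lid_1_center","scene")],[(round(d["score"],2),np.round(toz(d["location"],"scene",0))) for d in models.tip_of("saline","scene")])
E
```

```text
{'clock': 23.15, 'tool_pos': [461.626, -52.281, 255.929], 'orientation': [3.141, -0.0, 0.11], 'force': [0.312, -0.851, -0.058], 'opening': -0.149, 'grasp_force': 0.0}
main_stem 0.83 [478.0, 122.0] world [557.5, -166.2] tool dxy [82.8, 123.7]
main_grip 0.66 [546.0, 122.0] world [563.2, -218.4] tool dxy [82.7, 176.2]
lid_1_center 0.88 [51.0, 174.0] world [487.6, 144.9] tool dxy [47.5, -193.2]
lid_1_center 0.66 [215.0, 94.0] world [553.8, 27.7] tool dxy [100.4, -69.3]
lid_1_center 0.62 [3.0, 266.0] world [410.3, 191.9] tool dxy [-24.2, -248.3]
lid_1_center 0.6 [65.0, 234.0] world [442.2, 140.0] tool dxy [1.8, -193.3]
lid_1_center 0.22 [190.0, 174.0] world [498.2, 44.6] tool dxy [47.0, -92.3]
tube_6 0.94 [138.0, 281.0] world [346.8, 146.0] tool dxy [-92.4, -209.7]
tube_6 0.38 [284.0, 172.0] world [490.6, -12.5] tool dxy [33.2, -36.3]
{'clock': 23.4, 'tool_pos': [461.351, -52.082, 255.764], 'orientation': [-3.141, 0.0, 0.11], 'force': [0.495, 0.275, -0.047], 'opening': -0.181, 'grasp_force': 0.0}
main_stem 0.95 [479.0, 122.0] world [557.1, -166.7] tool dxy [82.6, 124.4]
main_grip 0.71 [54
[... 742 characters left out ...]
rist 0.82 row y -60 lean -12 476
wrist 0.77 row y 19 lean 12 449
wrist 0.72 row y -138 lean 39 26088
wrist 0.68 row y -100 lean -11 589
wrist 0.66 row y 66 lean 62 2177
wrist 0.6 row y 59 lean 12 488
wrist 0.59 row y -21 lean -11 550
wrist 0.46 row y 85 lean 27 4205
scene 0.57 row y 57 lean 13 72
scene 0.53 row y -105 lean -12 53
scene 0.52 row y 17 lean 13 86
scene 0.51 row y -63 lean -11 53
scene 0.39 row y -26 lean -11 21
side 0.61 row y 21 lean 16 31
side 0.46 row y -51 lean -14 22
side 0.41 row y 60 lean 17 36
[(0.76, array([346., 264., 120.])), (0.75, array([313., 326., 120.])), (0.75, array([413., 272., 120.])), (0.41, array([553.,  30., 120.]))] [(0.66, array([ 724., -330.,    0.]))]
```

All six levers are right, lid 1 is seated, and the handle is in line with the pipe. The robot is clear, so I'm handing in.

```bash
python3 -c "
from workcell import ticket
print(ticket.hand_in())"
```

```text
the job is handed in; nothing more can be done
None
```

The job is handed in at about 24 s with no verdict returned: the loose lid is seated on the uncovered funnel, the three funnel stations are open and the three bare ones shut, and the main valve was turned fully open last.

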